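# Close up the split star wheel and take the cap off its spindle

### The arm

A 7-joint arm with a two-finger parallel gripper is mounted at the origin on the work surface. World frame = base frame: x ahead of the robot, y to its left, z up, the work surface at z = 0. Lengths are in m, angles in rad, forces in N, time in s.
With the tool pointing down it reaches from about 0.35 to 0.9 m from the base axis. Payload 8.1 kg.
Tool frame: the origin (TCP) lies at the very end of the fingers, on their centre line; the grasp point (between the pads) lies 19 mm behind it; z points along the fingers, y is the line along which they close (so a half turn about z gives the same grasp; the last joint's range is limited). The gripper opens to 85 mm and grips with 20 to 120 N. Pads are 22 mm wide; open, the fingers measure 114 mm over their backs; the gripper's body (76 mm by 85 mm) begins 54 mm behind the grasp point. The pads swing forward as they close: fully open they stand 13 mm farther back than shut.
Start: joints at [1.055, 0.434, 0.025, 1.573, -0.012, 1.134, -0.075], TCP at [0.251, -0.573, 0.231] pointing down, gripper open.
Joint ranges: [-2.62, 2.62], [-0.44, 2.09], [-1.27, 1.32], [0.08, 2.57], [-1.32, 4.46], [0.12, 2], [-2.74, 2.74]. Speed limits (rad/s): [2.22, 2.22, 3.01, 3.01, 3.14, 3.14, 3.14].

### API

Orientations are given as a unit quaternion [w, x, y, z].
In Python, from workcell import * gives the robot as it stands. Calls block until the motion is done:
- move_to(position, orientation): joint-space move of the TCP to a pose.
- move_straight(position, attitude=None, v=0.15, contact_N=None): straight line of the TCP; attitude=None keeps the orientation; v is the mean speed in m/s. With contact_N (N) it stops when the force on the tool has changed by that much, and returns True; else False.
- set_joints(angles): joint-space move.
- move_gripper(opening): opening from 0.0 (shut) to 1.0 (fully open); the grip force is fixed at half the most; returns when the fingers have stopped.
- hold(seconds).
- inverse_kinematics(position, orientation): joint angles nearest the present ones, or None.
- observe(): the state.
- capture(name): name is "scene" or "top" or "wrist"; returns (picture, depth): 480x640x3 uint8, blue, green, red; 480x640 float32, m along the optical axis (not along the pixel's ray), 0 where there is no reading.
- get_calibration(name): a dict with "fx", "fy", "cx", "cy" (pixels), "k1" (the pictures are not rectified: a ray, as slopes to the right and down, at radius r is drawn at 1 + k1 r^2 times it, then the intrinsics apply), "cam_to_world" (4x4, takes a point from camera to world coordinates); the wrist camera has in their place "mount" (4x4, takes a point from camera to tool coordinates, whose origin is the TCP and whose axes are the flange's). Camera axes: x right, y down, z forward; pixel columns grow to the right and rows downward; lengths in m; the calibration is good to about 2 mm. A picture is of the moment at which its call begins: read the wrist's pose just before it. get_calibration takes no time and is no camera call.
A pose or a line that the arm cannot do raises IKError and nothing moves.
- sign_off(): hands the job in; it is judged then, once.
The state is a dict: "t": time; "q": joint angles; "joint_vel": joint speeds; "effort": joint torques, N m; "position": TCP position; "tool_rot": TCP orientation; "contact_force": force on the tool from outside, world axes, zero at the start; "ft_torque": the same for the moment, N m; "grip_width": opening from 0.0 (shut) to 1.0 (fully open); "grasp_force": force on a finger pad.
Only numpy, scipy, OpenCV 4.12 (cv2) and the standard library are available. Lean on these libraries where they do the work, as an engineer would, in place of code of your own. Each camera call takes 0.05 s, during which the arm holds its last target. There are 200 camera calls.

### The job

Get the split star wheel on the tool board ready for its clamp ring: first, with the cap still on, push the loose half of the wheel flush against its fixed half so that the joint is closed all along. Then take the screw cap off that wheel's spindle: nobody marked whether its thread is right-hand or left-hand, so feel which way it comes loose, unscrew it and lift it off. Finish while still holding the cap upright in the gripper, at least 5 cm clear above the top of the spindle, the joint still closed, and leave the whole wheel's cap, the clamp ring and the spanner alone.

Things in the scene. Friction and masses are not known exactly. Their poses are not given: they have to be found in the camera images.
- board: Tool board, wood, 270 x 470 mm, 20 mm thick, fixed flat on the bench; origin on its underside. Carries two star wheels side by side, their spindle axes 224 mm apart: one split in two halves, one whole. Which end has which differs.
- hub: Fixed station of the split wheel: origin on the board's top (20 mm above the bench) on the spindle axis, z up. Green plastic star wheel, diameter 200, thickness 16, bore 72 mm, on the board round a steel boss (diameter 60, 22 mm high), split along the hub's y axis. The half on the +x side (away from the robot) is fixed, its split face in the plane x = 0; the half on the -x side is loose.
- spindle_top (a point): Top centre of the split wheel's steel spindle (inside the cap at first), 53 mm above the board. Fixed.
- half: Loose half wheel, 0.25 kg, flat on the board, free to slide. Origin on its underside at the wheel's centre, on the split face, which looks along its +x; it reaches to radius 100 mm on its -x side. Its frame meets the hub's when joined. It starts 8 to 22 mm back along the hub's -x, turned up to 3 degrees, up to 3 mm off sideways.
- half_pocket (a point): Middle of the floor of the half's middle rim pocket, on its -x axis 74 mm from the half's origin, at mid-thickness (8 mm above the board). The pocket is round, radius 26 mm, 26 mm deep, open outwards and upwards: closed fingers fit in it to push the half along +x.
- half_end_left (a point): Outer end of the loose half's split face, 90 mm from its centre on its +y side, at mid-thickness. Its x in the hub's frame is 0 when the joint is closed there, negative while there is a gap.
- half_end_right (a point): The other outer end of the loose half's split face, 90 mm from its centre on its -y side, at mid-thickness.
- cap: Screw cap on the split wheel's spindle: black ribbed plastic, diameter 56, 60 mm tall, 0.15 kg, open below. Origin at the centre of its underside, z up; seated, it stands on the boss, underside 22 mm above the board. Three lugs inside run in a three-start quick thread: the right way it is free to lift after 55 to 85 degrees (stop near 90); the wrong way it jams within 8 degrees.
- cap_grip (a point): Point on the cap's axis at the height to grip, 48 mm above its underside (its upper 24 mm are solid). The cap need not rise while it is turned. The hand of its thread, so whether it loosens counter-clockwise or clockwise seen from above, differs from start to start and cannot be seen: only turning tells.
- other_cap: The same kind of cap on the whole star wheel's spindle, 224 mm from the first. To be left alone.
- clamp_ring: Plain steel ring lying on the bench between robot and board, at the left: outer diameter 92, hole 52, 14 mm high. Origin at the centre of its underside. To be left alone.
- spanner: Steel open-end spanner 200 mm long, lying on the bench between robot and board, at the right. To be left alone.

How it is judged:
On the way:
1. the loose half lies flush against the fixed half, with the cap still seated (x of each of half_end_left, half_end_right in the frame of hub above -0.0025 m and y of half in the frame of hub between -0.008 and 0.008 m and z of half in the frame of hub below 0.004 m and z of cap in the frame of hub below 0.032 m), for 0.2 s.
At the end, for the whole second after the job is handed in: Joint closed: both ends of the loose half's split face within 2.5 mm of the fixed face, halves in line within 8 mm, flat on the board. Cap held still in the fingers, upright within 20 degrees, underside 50 mm or more above the spindle top (103 mm above the board) (x of each of half_end_left, half_end_right in the frame of hub above -0.0025 m and y of half in the frame of hub between -0.008 and 0.008 m and z of half in the frame of hub below 0.004 m and z of cap in the frame of hub above 0.103 m and angle between cap's own z axis and vertical below 0.35 rad and contact force between the fingers and cap above 1 N and contact force between cap and hub below 0.1 N and linear speed of cap below 0.05 m/s); the arm keeps its last pose, push and grip.
It fails at once if the whole wheel's cap is disturbed by more than 8 mm (distance of other_cap from where it was at the start of the episode above 0.008 m).
It fails at once if the clamp ring is moved by more than 15 mm (distance of clamp_ring from where it was at the start of the episode above 0.015 m).
It fails at once if the spanner is moved by more than 15 mm (distance of spanner from where it was at the start of the episode above 0.015 m).
It also fails if it takes over 58 s, if anything falls off the work surface, if the arm or the gripper's body presses on something with over 40 N, if the wrist force passes 120 N, or if a joint passes its speed limit or range.

## Working session

There is one attempt and no reset: what is moved stays moved. The work goes in short steps, each a Python script; the robot and the scene stay as the last script left them, time stands still between calls to the robot, and variables do not carry over. Pictures are saved under pics/ and viewed, at most 10 in all, crops included, and the job is handed in when it is done.

```bash
ls; mkdir -p pics; python3 - <<'E'
from workcell import *
import cv2,numpy as np
s=observe();print(s['t'],s['position'],s['tool_rot'],s['contact_force'])
for n in("scene","top"):
    im,d=capture(n);cv2.imwrite(f"pics/{n}0.png",im);np.save(f"{n}0.npy",d);c=get_calibration(n);print(n,c)
print(get_calibration("wrist"))
E
```

```text
pics
0.0 [ 0.25047801 -0.57205678  0.23051904] [-7.69076894e-04  9.78775853e-01  2.04932118e-01 -2.56527051e-04] [-0.36232253 -0.41752758  0.00354236]
scene {'fx': 436.69548809379955, 'fy': 436.69548809379955, 'cx': 311.0367985105408, 'cy': 232.21761343170846, 'k1': -0.1085409783828704, 'cam_to_world': array([[ 0.14113886,  0.62952712, -0.76405198,  1.21478064],
       [ 0.98984293, -0.10302986,  0.09795827, -0.06893326],
       [-0.01705278, -0.77011717, -0.63767449,  0.70278903],
       [ 0.        ,  0.        ,  0.        ,  1.        ]])}
top {'fx': 505.84024765472867, 'fy': 505.84024765472867, 'cx': 320.36742908428675, 'cy': 251.1627099218183, 'k1': 0.034262966310020564, 'cam_to_world': array([[ 0.01728849, -0.99188937,  0.1259229 ,  0.32211211],
       [-0.99949183, -0.01377139,  0.02874781, -0.00633079],
       [-0.02678051, -0.12635592, -0.99162341,  1.2098788 ],
       [ 0.        ,  0.        ,  0.        ,  1.        ]])}
{'fx': 344.7761869377108, 'fy': 344.7761869377108, 'cx': 319.1115731071185, 'cy': 242.12222340215092, 'k1': -0.06668198123697165, 'mount': array([[ 1.96503471e-04, -9.58777080e-01, -2.84159237e-01,
         7.28264450e-02],
       [ 9.99998889e-01,  6.08292466e-04, -1.36090463e-03,
         3.49662733e-04],
       [ 1.47765609e-03, -2.84158654e-01,  9.58776134e-01,
        -1.43980920e-01],
       [ 0.00000000e+00,  0.00000000e+00,  0.00000000e+00,
         1.00000000e+00]])}
```

View pics/top0.png

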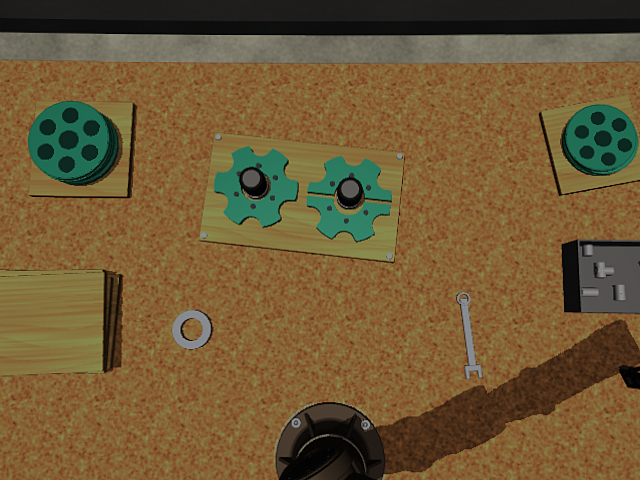

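View pics/scene0.png

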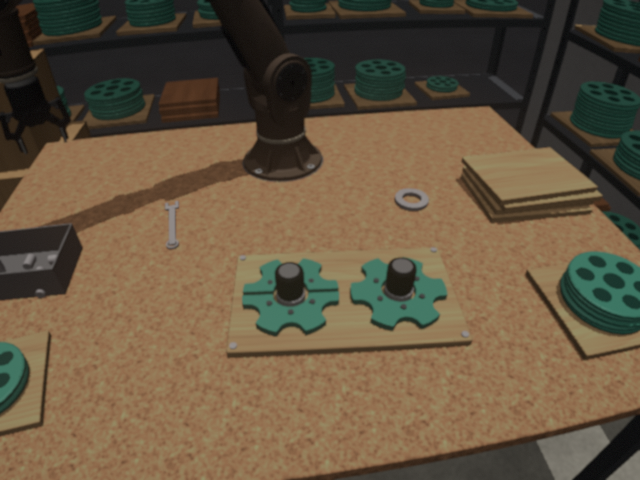

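Top view: the split wheel is the right one, with its cap top at about (350,187) and the split running from (310,194) to (390,202). The whole wheel's cap is at (254,177), the ring at (192,329) and the spanner at about (468,335). In the scene view the split wheel's cap top is at about (289,267) and the other cap's at (401,263).

```bash
cat > h.py <<'E'
from workcell import *
import cv2,numpy as np
from scipy.spatial.transform import Rotation as R
def rot(q): return R.from_quat(np.roll(q,-1)).as_matrix()
def quat(yaw): # tool down, tool x at world angle yaw
    return np.array([0,np.cos(yaw/2),np.sin(yaw/2),0])
def pose(name,s=None):
    c=get_calibration(name)
    if name!="wrist": return c["cam_to_world"]
    T=np.eye(4);T[:3,:3]=rot(s["tool_rot"]);T[:3,3]=s["position"];return T@c["mount"]
def rays(name,uv,T):
    c=get_calibration(name);K=np.array([[c["fx"],0,c["cx"]],[0,c["fy"],c["cy"]],[0,0,1]])
    n=cv2.undistortPoints(np.float64(uv).reshape(-1,1,2),K,np.array([c["k1"],0,0,0,0]))[:,0]
    return T[:3,3],np.c_[n,np.ones(len(n))]@T[:3,:3].T
def plane(name,uv,z,T):
    o,d=rays(name,uv,T);return o+d*((z-o[2])/d[:,2])[:,None]
def tri(o1,d1,o2,d2):
    A=np.c_[d1,-d2];k=np.linalg.lstsq(A,o2-o1,rcond=None)[0]
    p,q=o1+k[0]*d1,o2+k[1]*d2;return (p+q)/2,np.linalg.norm(p-q)
E
python3 - <<'E'
from h import *
Tt,Ts=pose("top"),pose("scene")
P=[]
for a,b in(((350,187),(289,267)),((254,177),(401,263))):
    o1,d1=rays("top",[a],Tt);o2,d2=rays("scene",[b],Ts);p=tri(o1,d1[0],o2,d2[0]);print(p);P.append(p[0])
d=P[1]-P[0];yaw=np.arctan2(-d[0],d[1]);print(np.linalg.norm(d),np.degrees(yaw))
pl=plane("top",[(310,194),(390,202),(218,136),(400,155),(390,257),(204,236)],.036,Tt);print(pl)
print(plane("top",[(192,329),(463,298),(473,372)],.01,Tt))
p=P[0]
tgt=[p[0]-.06,p[1],.20]; print(inverse_kinematics(tgt,quat(yaw)))
move_to(tgt,quat(yaw))
s=observe();im,_=capture("wrist");cv2.imwrite("pics/w1.png",im);print(s['t'],s['position'],s['q'])
np.save("w1T.npy",pose("wrist",s))
E
```

```text
(array([ 0.60577595, -0.03657165,  0.11311721]), np.float64(0.002417956854725904))
(array([0.62759463, 0.17971495, 0.11082724]), np.float64(0.0054976919227913935))
0.21739639717048073 -5.760426256477976
[[ 0.607658    0.05469339  0.036     ]
 [ 0.59032521 -0.1345436   0.036     ]
 [ 0.74817505  0.27992841  0.036     ]
 [ 0.70477796 -0.15811102  0.036     ]
 [ 0.4597398  -0.13459114  0.036     ]
 [ 0.50342742  0.30297775  0.036     ]]
[[ 0.28552192  0.3276435   0.01      ]
 [ 0.36866281 -0.30725565  0.01      ]
 [ 0.20016764 -0.32632088  0.01      ]]
[ 0.13909427  0.35234494 -0.22321933  1.79158801  0.09047393  1.00757114
 -1.79055819]
2.2917 [ 0.54582632 -0.03769058  0.20001693] [ 0.14007475  0.35238509 -0.22222259  1.79140816  0.09061929  1.00762095
 -1.79007798]
```

View pics/w1.png

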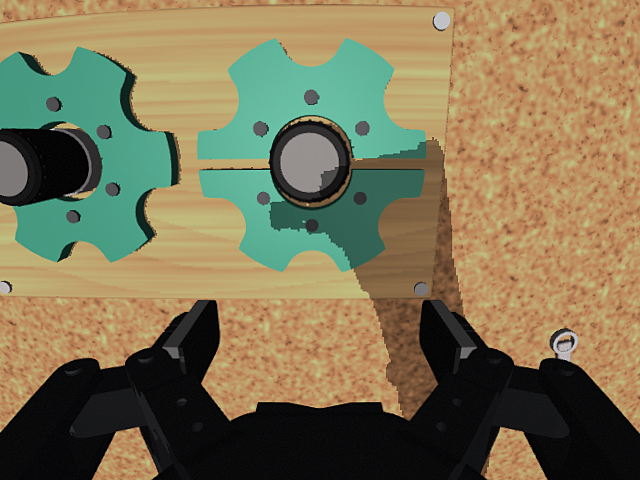

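The wrist view shows the split wheel centred. The cap top is at about (310,162), the fixed half's split edge at row ~159 and the loose half's at row ~170 (x 199–424). The middle pocket opens downwards around (311,240). I'll take a second wrist position and measure by masks.

```bash
cat >> h.py <<'E'
def green(im):
    h=cv2.cvtColor(im,cv2.COLOR_BGR2HSV);return cv2.inRange(h,(65,70,15),(95,255,255))
def halves(im,uv):  # green components near the wheel centre pixel: (fixed, loose) as contours
    cs,_=cv2.findContours(green(im),cv2.RETR_EXTERNAL,cv2.CHAIN_APPROX_NONE)
    cs=sorted(cs,key=lambda c:-cv2.contourArea(c))
    cs=[c[:,0] for c in cs if cv2.contourArea(c)>3000 and abs(c[:,0].mean(0)-uv).max()<110]
    return sorted(cs[:2],key=lambda c:c[:,1].mean())
def captop(im,uv):  # grey low-saturation disc near pixel
    h=cv2.cvtColor(im,cv2.COLOR_BGR2HSV);m=((h[...,1]<40)&(h[...,2]>45)).astype(np.uint8)*255
    m=cv2.morphologyEx(m,cv2.MORPH_CLOSE,np.ones((5,5)))
    cs,_=cv2.findContours(m,cv2.RETR_EXTERNAL,cv2.CHAIN_APPROX_NONE)
    c=min([c for c in cs if cv2.contourArea(c)>800],key=lambda c:np.linalg.norm(c[:,0].mean(0)-uv))
    return cv2.fitEllipse(cv2.convexHull(c))
E
python3 - <<'E'
from h import *
s=observe();p=s['position'];yaw=np.radians(-5.2)
move_to([p[0]-.03,p[1]-.06,.20],quat(yaw))
s=observe();im2,_=capture("wrist");cv2.imwrite("pics/w2.png",im2);T2=pose("wrist",s);np.save("w2T.npy",T2)
im1=cv2.imread("pics/w1.png");T1=np.load("w1T.npy")
c=get_calibration("wrist")
X=np.linalg.inv(T2)@[.606,-.037,.102,1];u2=X[:2]/X[2]*c["fx"]+[c["cx"],c["cy"]];print("pred",u2)
E=[captop(im1,(310,162)),captop(im2,u2)];print(E)
o1,d1=rays("wrist",[E[0][0]],T1);o2,d2=rays("wrist",[E[1][0]],T2);cap,e=tri(o1,d1[0],o2,d2[0]);print("cap top",cap,e)
for im,T,uv in((im1,T1,(310,160)),(im2,T2,u2)):
    print(plane("wrist",[captop(im,uv)[0]],.102,T)[0])
    for n,cc in zip(("fixed","loose"),halves(im,uv)):
        P=plane("wrist",cc.astype(float),.036,T)[:,:2]
        # coordinates in rough hub frame
        ax=np.array([np.cos(yaw),np.sin(yaw)]);ay=np.array([-ax[1],ax[0]]);q=(P-cap[:2])@np.c_[ax,ay]
        sgn=1 if n=="loose" else -1
        L=[]
        for y in np.r_[np.arange(-.088,-.05,.002),np.arange(.052,.09,.002)]:
            k=q[abs(q[:,1]-y)<.0012]
            if len(k): L.append((y,sgn*(sgn*k[:,0]).max()))
        L=np.array(L);f=np.polyfit(L[:,1-1],L[:,1],1);r=L[:,1]-np.polyval(f,L[:,0]);ok=abs(r)<.003;f=np.polyfit(L[ok,0],L[ok,1],1)
        print(n,"slope deg(+yaw)",-np.degrees(f[0]),"x at 0",f[1],"ok",ok.sum(),len(L),"yrange",q[:,1].min(),q[:,1].max(),"xr",q[:,0].min(),q[:,0].max())
        if n=="loose":
            k=q[abs(q[:,1]-f[1]*0)<.004]; print("pocket floor x",sorted(set(np.round(k[:,0],3))))
print(observe()['t'])
E
```

```text
pred [211.95311467 121.53278552]
[((307.0887451171875, 161.26463317871094), (70.98823547363281, 74.7926025390625), 50.51765441894531), ((216.2803497314453, 125.95149993896484), (63.705406188964844, 69.56529998779297), 126.93397521972656)]
cap top [ 0.60481231 -0.03480317  0.08890219] 0.0003658253514694586
[ 0.60535337 -0.03525671  0.102     ]
fixed slope deg(+yaw) -0.33093704851959377 x at 0 0.0002629438362099517 ok 38 38 yrange -0.10140863103096869 0.09865374349563522 xr -0.00021113597192424374 0.09587492942727958
loose slope deg(+yaw) -0.4128394411200327 x at 0 -0.010189314082960104 ok 38 38 yrange -0.1014496732837267 0.09861681843457325 xr -0.10611672853665681 -0.009185536575085617
pocket floor x [np.float64(-0.084), np.float64(-0.045), np.float64(-0.044)]
[ 0.60409221 -0.03858748  0.102     ]
fixed slope deg(+yaw) -0.47955432828186406 x at 0 -0.0002763123268053259 ok 38 38 yrange -0.10125589866071477 0.09897814012780508 xr -0.0011325989578777355 0.09568746998964653
loose slope deg(+yaw) -0.6287094508715001 x at 0 -0.010667013912466406 ok 38 38 yrange -0.10149694721763368 0.09920050436084965 xr -0.10562022227274324 -0.009433204166563167
pocket floor x [np.float64(-0.084), np.float64(-0.083), np.float64(-0.046), np.float64(-0.045), np.float64(-0.044)]
2.7667
```

The wheel comes out at 200 mm diameter on the 36 mm plane, which matches. The hub is at about (0.6047, -0.0362) with yaw -5.6°, the gap is 10.5 mm and the pocket floor is at hub x of about -84 mm. Next is the push.

```bash
cat >> h.py <<'E'
HUB=np.array([.6047,-.0362]);YAW=np.radians(-5.6)
AX=np.array([np.cos(YAW),np.sin(YAW)]);AY=np.array([-AX[1],AX[0]])
def W(x,y,z): return np.r_[HUB+x*AX+y*AY,z]
E
python3 - <<'E'
from h import *
q=quat(YAW)
move_gripper(0.0)
move_to(W(-.145,0,.15),q)
print(move_straight(W(-.145,0,.025),contact_N=8))
s=observe();print(s['t'],s['position'],s['contact_force'],s['grip_width'])
print(move_straight(W(-.060,0,.025),v=.05,contact_N=15))
hold(.4)
s=observe();d=s['position'][:2]-HUB;print(s['t'],d@AX,d@AY,s['position'][2],s['contact_force'],s['ft_torque'])
im,_=capture("wrist");cv2.imwrite("pics/w3.png",im);np.save("w3T.npy",pose("wrist",s))
E
```

```text
False
5.025 [ 0.46113172 -0.02218619  0.02560838] [ 0.13788515 -0.61770485 -0.14787475] -0.0004514189290670157
True
6.5333 -0.09056776028860397 -0.00039805906883303533 0.024035288074337753 [-0.95478509 -0.25078331  0.00442548] [ 0.01162302  0.07497603 -0.0175234 ]
```

View pics/w3.png

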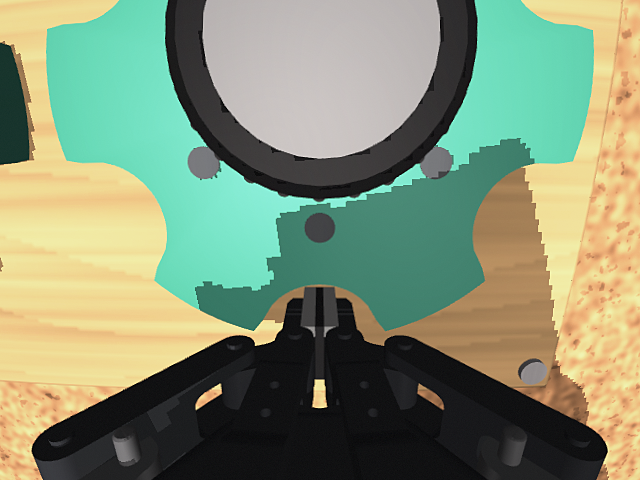

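The fingers sit in the pocket, with the tip at about (320,290), but the force has dropped to about 1 N. I'll push again slowly to confirm the joint is closed.

```bash
python3 - <<'E'
from h import *
def st():
    s=observe();d=s['position'][:2]-HUB;print(round(s['t'],2),d@AX,d@AY,s['contact_force'])
for i in range(2):
    print(move_straight(W(-.060,0,.025),v=.015,contact_N=15));st();hold(.4);st()
move_straight(W(-.145,0,.025),v=.15);move_straight(W(-.145,0,.16),v=.25)
move_to(W(-.065,0,.20),quat(YAW))
s=observe();im,_=capture("wrist");cv2.imwrite("pics/w4.png",im);np.save("w4T.npy",pose("wrist",s));st()
E
```

```text
True
7.25 -0.09074745075950226 -0.00045321249549008373 [-1.41822358  1.30488329  0.6923567 ]
7.65 -0.09096753660478747 -0.0005451494019031991 [-0.40413719  0.83020267  0.74069172]
True
8.35 -0.0909891866889591 -0.0005925176794652995 [-0.60334418  1.21812396  1.5597127 ]
8.75 -0.09117957002319477 -0.000602433551878346 [-1.20087563  1.68757486  0.6786564 ]
10.45 -0.06604650775488154 -2.6403473226533722e-05 [-0.03556774 -0.16047724  0.62999069]
```

View pics/w4.png

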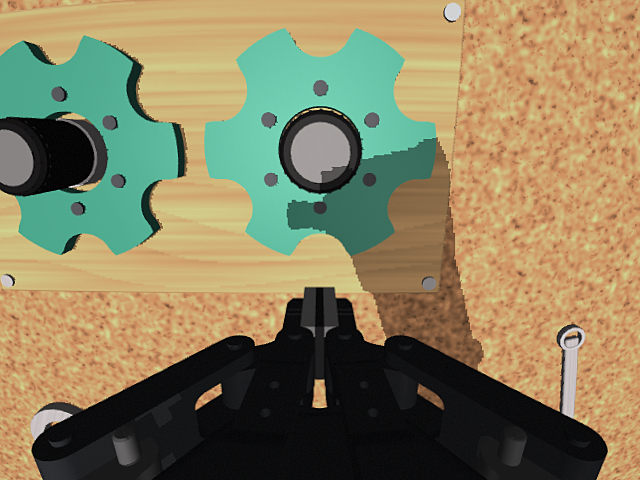

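The joint is closed all along: no gap shows between rows 130 and 170, and the cap at (320,150) is still seated. I'll open the gripper, turn to the grasp yaw above the cap and triangulate the cap top.

```bash
python3 - <<'E'
from h import *
q=quat(YAW-np.pi/2)
move_gripper(1.0)
move_to(W(0,.01,.20),q)
s=observe();im2,_=capture("wrist");cv2.imwrite("pics/w5.png",im2);T2=pose("wrist",s);np.save("w5T.npy",T2);print(s['t'],s['q'],s['contact_force'])
im1=cv2.imread("pics/w4.png");T1=np.load("w4T.npy")
c=get_calibration("wrist");X=np.linalg.inv(T2)@np.r_[W(0,0,.102),1];u2=X[:2]/X[2]*c["fx"]+[c["cx"],c["cy"]];print(u2)
def top(im,uv):
    g=cv2.medianBlur(cv2.cvtColor(im,cv2.COLOR_BGR2HSV),3);m=((g[...,1]<60)&(g[...,2]>62)).astype(np.uint8)
    w=np.zeros_like(m);cv2.circle(w,tuple(int(x) for x in uv),48,1,-1);m*=w
    m=cv2.morphologyEx(m,cv2.MORPH_OPEN,np.ones((3,3)))
    cs,_=cv2.findContours(m,cv2.RETR_EXTERNAL,cv2.CHAIN_APPROX_NONE);c=max(cs,key=cv2.contourArea)
    cv2.ellipse(im,cv2.fitEllipse(cv2.convexHull(c)),(0,0,255),1);return cv2.fitEllipse(cv2.convexHull(c))
e1,e2=top(im1,(320,150)),top(im2,u2);print(e1,e2)
o1,d1=rays("wrist",[e1[0]],T1);o2,d2=rays("wrist",[e2[0]],T2);p=tri(o1,d1[0],o2,d2[0]);print(p)
d=p[0][:2]-HUB;print(d@AX,d@AY)
for e,n,T in((e1,1,T1),(e2,2,T2)):
    d=plane("wrist",[e[0]],.102,T)[0][:2]-HUB;print(d@AX,d@AY)
cv2.imwrite("pics/c5.png",np.hstack([im1[50:300,170:470],im2[:350,170:470][:250]]))
E
```

```text
12.5333 [-0.74423184  0.6631539   1.15246057  1.71886326 -0.64783774  1.19984825
 -2.65690076] [-1.25667259 -0.57206685  0.0669939 ]
[318.87075811 229.7058115 ]
((319.879150390625, 151.82383728027344), (60.302669525146484, 61.3745002746582), 14.327858924865723) ((319.4267883300781, 229.466064453125), (53.727264404296875, 54.76930618286133), 87.13733673095703)
(array([ 0.60452017, -0.03644858,  0.10220392]), np.float64(0.0004971346024120912))
-0.00015471412787938668 -0.0002649396536630714
8.525846491733909e-05 -0.00029480667026118986
-0.0004019334974249856 -0.00018014235843518146
```

View pics/c5.png

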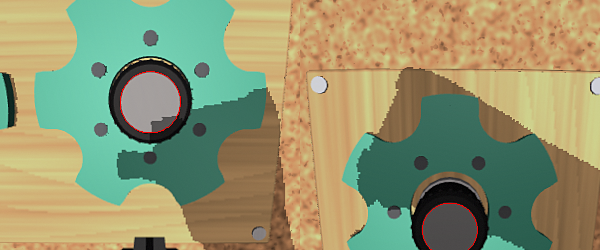

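The cap top is at z = 0.1022 (expected 0.102) and within 0.5 mm of the hub axis. The IK put joint 7 near its limit, so I'll retrace and use the opposite yaw, which leaves room to turn both ways, then grasp.

```bash
python3 - <<'E'
from h import *
q1=np.array([.14007,.35239,-.22222,1.79141,.09062,1.00762,-1.79008])
set_joints(q1); q1[6]+=np.pi/2; set_joints(q1)
Q=quat(YAW+np.pi/2)
move_to(W(0,0,.18),Q)
s=observe();print(s['t'],s['q'])
print(move_straight(W(0,0,.067),v=.12,contact_N=10))
s=observe();print(s['position'],s['contact_force'])
move_gripper(0.0)
s=observe();print(s['t'],s['position'],s['q'],s['grip_width'],s['grasp_force'],s['contact_force'],s['ft_torque'])
E
```

```text
15.6333 [ 0.11851717  0.46369284 -0.2100069   1.67132109  0.10921008  1.01966142
 -0.22575945]
False
[ 0.60524712 -0.03618667  0.06784123] [ 0.37460813 -0.58482484 -0.6601208 ]
17.1167 [ 0.60506455 -0.0361962   0.06797907] [ 0.10454428  0.58739745 -0.19269314  1.7772611   0.15016872  0.79007692
 -0.26025114] 0.6358765371196462 62.29374647140503 [-2.16402692 -0.43860379  6.778549  ] [-0.01593297  0.41263198 -0.03963539]
```

Gripped at about 54 mm width with 62 N. Now I'll feel both directions in small steps.

```bash
python3 - <<'E'
from h import *
q0=np.array(observe()['q']);np.save("q0.npy",q0)
def turn(a):
    q=q0.copy();q[6]+=np.radians(a);set_joints(q);hold(.1);s=observe()
    x=R.from_matrix(rot(s['tool_rot'])).apply([1,0,0])
    print(a,round(s['t'],2),"yaw",round(np.degrees(np.arctan2(x[1],x[0])),2),"tz",s['ft_torque'].round(3) if hasattr(s['ft_torque'],'round') else s['ft_torque'],np.round(s['contact_force'],1),round(s['grip_width'],3));return s['ft_torque'][2]
for a in(4,8,12):
    t=turn(a)
    if abs(t)>1: break
turn(0)
if abs(t)>.5:
    for a in (-4,-8,-12):
        if abs(turn(a))>1: break
E
```

```text
4 17.47 yaw 88.3 tz [ 0.23   1.09  -0.061] [-5.3  1.2  3. ] 0.639
8 17.82 yaw 92.27 tz [ 0.638  1.38  -0.784] [-5.7  3.6  6. ] 0.639
12 18.17 yaw 96.22 tz [ 1.395  1.573 -1.627] [-7.2  5.9  5.6] 0.638
0 18.58 yaw 84.63 tz [0.805 0.052 0.022] [ 0.   3.6 -1.2] 0.64
-4 18.93 yaw 80.57 tz [ 0.954  0.389 -0.039] [-1.7  3.7  1.3] 0.64
-8 19.28 yaw 76.55 tz [ 0.912  0.474 -0.037] [-2.3  4.3  0.9] 0.641
-12 19.63 yaw 72.54 tz [ 0.855  0.455 -0.002] [-1.7  4.6  0.7] 0.643
```

Counter-clockwise jams (-1.6 N·m at 12°) while clockwise is free, so it is a left-hand thread. I'll continue clockwise, watching for the stop, then lift.

```bash
python3 - <<'E'
from h import *
q0=np.load("q0.npy")
for a in(-25,-40,-55,-65,-75,-80,-84,-87,-90):
    q=q0.copy();q[6]+=np.radians(a);set_joints(q);hold(.1);s=observe()
    print(a,round(s['t'],2),np.round(s['ft_torque'],2),np.round(s['contact_force'],1),round(s['grip_width'],3),round(s['position'][2],4))
    if abs(s['ft_torque'][2])>.5: break
p=np.array(s['position'])
hit=move_straight(p+[0,0,.025],v=.05,contact_N=12);s=observe()
print(hit,s['t'],s['position'],np.round(s['contact_force'],1),s['grip_width'],s['grasp_force'])
E
```

```text
-25 20.07 [ 0.76 -0.1   0.03] [ 1.   3.  -0.1] 0.64 0.068
-40 20.52 [ 0.31 -0.25  0.04] [-0.1  1.4 -1.5] 0.64 0.068
-55 20.98 [-0.01 -0.07 -0.04] [ 1.3  0.3 -0.1] 0.638 0.068
-65 21.38 [-0.14 -0.02 -0.02] [ 0.1 -0.3  0.3] 0.639 0.068
-75 21.77 [-0.08  0.   -0.03] [-0.4  0.2  0.3] 0.64 0.068
-80 22.12 [-0.07 -0.18  0.04] [ 0.9 -0.2  0.2] 0.642 0.068
-84 22.47 [-0.4  -1.02  0.13] [ 3.5 -1.  -2.6] 0.64 0.0681
-87 22.82 [-0.61 -1.33  0.72] [ 5.7 -2.3 -3.6] 0.64 0.0682
True 23.025 [ 0.60620465 -0.03691491  0.0690081 ] [ 0.6 -1.2  7.8] 0.6362589563679133 72.43184086066321
```

Stop felt at about -87°. The lift tripped early, probably because of the stop torque, so I'll back off a few degrees and lift again.

```bash
python3 - <<'E'
from h import *
q=np.array(observe()['q']);q0=np.load("q0.npy");q[6]=q0[6]+np.radians(-83);set_joints(q);hold(.2)
s=observe();p=np.array(s['position']);print(p,np.round(s['contact_force'],1),np.round(s['ft_torque'],2))
for dz in(.01,.02,.03):
    hit=move_straight(np.r_[HUB,p[2]+dz],v=.04,contact_N=20);s=observe()
    print(hit,round(s['t'],2),s['position'],np.round(s['contact_force'],1),np.round(s['ft_torque'],2),round(s['grip_width'],3),s['grasp_force'])
    if hit:break
im,_=capture("wrist");cv2.imwrite("pics/w6.png",im)
im,_=capture("scene");cv2.imwrite("pics/s6.png",np.hstack([cv2.resize(im[200:350,200:460],(520,300),interpolation=cv2.INTER_CUBIC)]))
E
```

```text
[ 0.60586933 -0.03681045  0.06872717] [ 0.6  0.5 -0.9] [ 0.04 -0.17 -0.  ]
False 23.88 [ 0.60451384 -0.03608486  0.07907211] [-0.4 -0.8 -1.2] [ 0.01  0.01 -0.01] 0.641 71.2672288500471
False 24.27 [ 0.60476119 -0.03618335  0.08906969] [-0.7 -0.7 -0.8] [ 0.03  0.03 -0.  ] 0.637 71.27431919776427
False 24.68 [ 0.60493233 -0.03621715  0.09907864] [ 0.6  0.6 -1.4] [ 0.05 -0.02  0.04] 0.64 71.27546961233747
```

View pics/s6.png

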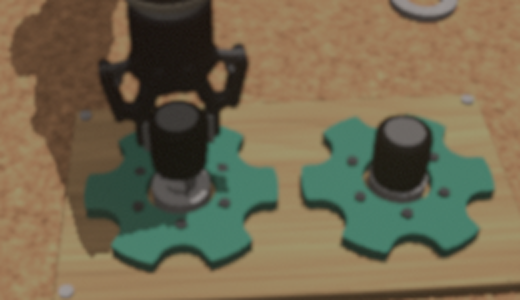

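The cap is rising freely: about 1.4 N of weight, the boss visible under it at (185,185), and the joint still closed. I'll lift on to about 115 mm and check.

```bash
python3 - <<'E'
from h import *
print(move_straight(np.r_[HUB,.183],v=.1,contact_N=20));hold(.5);s=observe()
print(round(s['t'],2),s['position'],np.round(s['contact_force'],1),s['grip_width'],s['grasp_force'])
a,_=capture("scene");b,_=capture("wrist")
cv2.imwrite("pics/f.png",np.hstack([cv2.resize(a[150:370,180:480],(440,323)),cv2.resize(b,(360,270),interpolation=cv2.INTER_AREA)[:323] if 0 else cv2.copyMakeBorder(cv2.resize(b,(360,270)),0,53,0,0,0)]))
E
```

```text
False
26.27 [ 0.60469161 -0.03622823  0.18294669] [ 0.3  0.3 -0.8] 0.639184987946153 71.28325366425997
```

View pics/f.png

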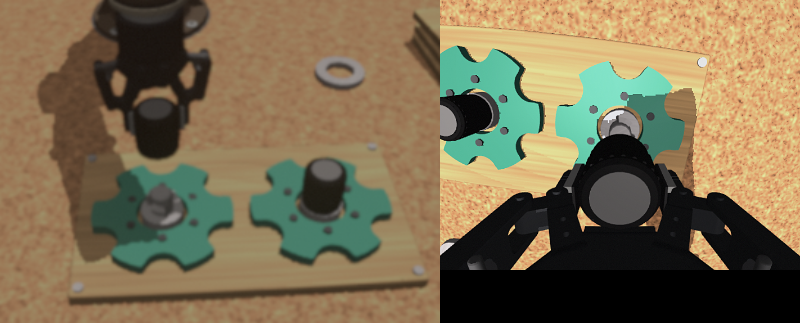

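The cap hangs upright in the gripper at (157,125), well clear of the bare spindle at (160,200). The joint is closed, and the other cap and the ring are where they were. I'm handing it in.

```bash
python3 -c "
from workcell import *
print(sign_off())"
```

```text
the job is handed in; nothing more can be done
None
```

The job is handed in, with no verdict shown: the split wheel's joint is pushed closed, and the cap, which loosened clockwise (left-hand thread), is held upright about 8 cm clear above the spindle.

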